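# One turn on the denture-flask press

## Robot

A 7-joint arm with a two-finger parallel gripper is mounted at the origin on the work surface. World frame = base frame: x ahead of the robot, y to its left, z up, the work surface at z = 0. Lengths are in m, angles in rad, forces in N, time in s.
With the tool pointing down it reaches from about 0.4 to 0.85 m from the base axis. Payload 4.5 kg.
Tool frame: the origin (TCP) lies midway between the tips of the shut fingers; the grasp point (between the pads) lies 19 mm behind it; z points along the fingers, x is the direction in which the jaws open and shut, and the axes are right-handed (so a half turn about z gives the same grasp; the last joint's range is limited). The gripper opens to 88 mm and grips with 3 to 60 N. Pads are 18 mm wide; open, the fingers measure 123 mm over their backs; the gripper's body (75 mm by 187 mm) begins 45 mm behind the grasp point.
Start: joints at [1.322, 0.689, -0.195, 1.565, 0.157, 0.902, -0.215], TCP at [0.174, -0.6, 0.239] pointing down, gripper open.
Joint ranges: [-3.01, 3.01], [-0.46, 2.08], [-1.47, 1.51], [0.13, 2.56], [-1, 4.14], [0.04, 2.09], [-2.66, 2.66]. Speed limits (rad/s): [2.57, 2.57, 3.14, 3.14, 3.14, 3.14, 3.14].

## Interface

Orientations are given as a unit quaternion [x, y, z, w].
In Python, from plant import r gives the robot as it stands. The module is installed in compiled form; this text tells all that it offers.
- The arm moves only by the tool play_rows, never from a script. Its argument "increments" is a list of rows, each a list of 7 numbers: the opening, from 0 (shut) to 1 (fully open), then the shift along the tool's x, y, z in mm, then the turn, a rotation vector about the tool's x, y, z in rad. In form: [[hand, dx, dy, dz, wx, wy, wz], ...]. A call has exactly 8 rows; each row shifts and turns the pose as measured when the row begins, along the tool's axes as they then stand; what a row does not reach is not made up. A row lasts 1/8 s, in which the tool goes at most 62.5 mm and 10.7 degrees, less where a joint would pass 70% of its speed; a pose out of reach is approached as far as the arm can. A call is refused whole if a number of a shift passes 62.5 or a number of a turn 0.188, either way. A call with a gripper value outside its range is refused whole. The fingers move at their own pace and stop on an object; "grip_force" is the grip in N (left out, the last holds). Time passes only in rows, so rows that do not move let the fingers close, or fill a call up. It gives the time, the measured TCP pose, the force and the opening at its end, in the units of the state.
- r.get_state(): the state, without advancing time (a new reading comes with each control period).
- r.snapshot(name): name is "side" or "top" or "wrist"; returns the picture (480x640x3 uint8, red, green, blue); there is no depth.
- r.get_calibration(name): a dict with "fx", "fy", "cx", "cy" (pixels), "dist" ([k1, k2, p1, p2, k3] as OpenCV has them; the pictures are not rectified), "R" (3x3) and "t" (3): a world point X has camera coordinates R X + t. Camera axes: x right, y down, z forward; pixel columns grow to the right and rows downward; lengths in m; the calibration is good to about 2 mm. A picture is of the moment at which its call begins: read the wrist's pose just before it. get_calibration takes no time and is no camera call; for the wrist camera it gives the pose at the moment of the call.
- r.finish_job(): hands the job in, once; it reports no verdict.
The state is a dict: "clock": time; "q": joint angles; "qd": joint speeds; "joint_torque": joint torques, N m; "tool_pos": TCP position; "eef_rot": TCP orientation; "contact_force": force on the tool from outside, world axes, zero at the start; "moment": the same for the moment, N m; "opening": opening from 0.0 (shut) to 1.0 (fully open).
Only numpy, scipy, OpenCV 4.12 (cv2) and the standard library are available. Lean on these libraries where they do the work, as an engineer would, in place of code of your own. Each camera call takes 0.05 s, during which the arm holds its last target.

## Task

Bring the plate of the bench press down by exactly one full turn of its hand wheel: push the upright handle round clockwise (seen from above) with the fingertips, without gripping it, until the handle is back where it began, then take the hand clear. Leave the cup, the plaster cast and the dental mirror where they are.

Things in the scene. Friction and masses are not known exactly. Their poses are not given: they have to be found in the camera images.
- wheel (a joint): angle of the hand wheel (rad), growing as it turns clockwise seen from above; the wheel starts anywhere from -2.8 to 2.8 and one full turn adds 6.283; its travel ends at -4 and 16. It turns stiffly (about 4 N at the handle, never springs back) and stays where it is left. Each turn clockwise brings the pressing plate down 5 mm
- handle: upright black cylindrical handle, 20 mm in diameter and 50 mm tall, standing on the wheel 62 mm from the wheel's axis; origin on its own axis half-way up (its foot 25 mm below, its top 25 mm above), z up. It spins freely about its own axis like any crank handle
- hub (a point): centre of the top of the hub, on the wheel's upright axis, 220 mm above the table. The wheel is a flat, level steel disc of 170 mm diameter without openings, its face and rim 4 to 6 mm below this point; the hub boss is 36 mm in diameter. The handle's foot is 6 mm below this point, its top 44 mm above. The wheel sits on top of a two-column press with a grey base of 130 by 210 mm, under it a brass flask; nothing stands higher than the handle
- cup: loose pale blue paper cup, 75 mm tall, 68 mm wide at the rim, standing on the table to one side of the press; origin at the centre of its underside. To be left alone
- cast: loose ochre plaster cast of a jaw, 62 by 68 by 31 mm, on the table beside the cup; origin at the centre of its underside. To be left alone
- mirror: loose dental mirror, 170 mm long with a grey 10 mm handle, lying along its x in a fixed shallow metal tray (250 by 180 by 14 mm) on the other side of the press; origin on its handle, at its underside. To be left alone

How it is judged:
By the outcome, as a careful person would: the job done as asked, in the order asked, and still so for the second after the job is handed in, with the robot touching nothing.
It also fails if it takes over 58 s, if anything falls off the work surface, if the arm or the gripper's body presses on something with over 40 N, if the wrist force passes 120 N, or if a joint passes its speed limit or range.

## Working session

There is one attempt and no reset: what is moved stays moved. The work goes in short steps, Python scripts to look and compute and a tool call to move; the robot and the scene stay as the last step left them, time stands still between calls to the robot, and variables do not carry over. Pictures are saved under pics/ and viewed, and the job is handed in when it is done.

Besides the shell and the picture viewer there is one more tool, called after "Emit:" by a JSON object that holds its "name" and its "arguments". play_rows: Moves the arm, as the interface text tells. Its arguments: {"type":"object","properties":{"increments":{"type":"array"},"grip_force":{"type":"number"}},"required":["increments"]}

```bash
mkdir -p pics
python3 - <<'E'
from plant import r
import cv2
print(r.get_state())
for n in("side","top"):
    im=r.snapshot(n); cv2.imwrite(f"pics/{n}0.png",im[:,:,::-1]); c=r.get_calibration(n); print(n,c)
E
```

```text
{'clock': 0.0, 'q': array([ 1.32179243,  0.69001073, -0.19454794,  1.56634009,  0.15731927,
        0.90248572, -0.21508674]), 'qd': array([ 2.30522207e-04,  1.51156633e-03, -8.11205019e-05, -6.39385534e-04,
       -1.72207328e-04, -5.14691384e-04,  3.34304257e-04]), 'joint_torque': array([ 8.36422096e-04, -5.27564156e+01, -1.26674920e+00, -1.53426754e+01,
       -5.26727457e-02,  6.59688871e-03,  1.93027836e-04]), 'tool_pos': array([ 0.1741962 , -0.59957714,  0.23789525]), 'eef_rot': array([ 7.99743124e-01, -6.00341638e-01, -7.74099866e-04, -5.04274591e-04]), 'contact_force': array([ 0.47274833, -0.16969223, -1.10425352]), 'moment': array([0.03528708, 0.0745091 , 0.03358459]), 'opening': 1.004970905520011}
side {'fx': 460.1357458134068, 'fy': 460.1357458134068, 'cx': 317.0054053544416, 'cy': 243.32927740013207, 'dist': array([-0.09400182,  0.        ,  0.        ,  0.        ,  0.        ]), 'R': array([[ 0.98057355, -0.19613596, -0.00248893],
       [-0.12076172, -0.59364701, -0.79561286],
       [ 0.15457075,  0.7804575 , -0.60580028]]), 't': array([-0.54110891,  0.17668788,  1.16977851])}
top {'fx': 433.2721680751844, 'fy': 433.2721680751844, 'cx': 320.29676630854516, 'cy': 229.90792478363056, 'dist': array([0.02194706, 0.        , 0.        , 0.        , 0.        ]), 'R': array([[ 0.00668273, -0.99991134, -0.01151787],
       [-0.98634064, -0.00469543, -0.16465146],
       [ 0.16458278,  0.01246087, -0.98628456]]), 't': array([-0.01466447,  0.57797454,  1.01115213])}
```

View pics/side0.png

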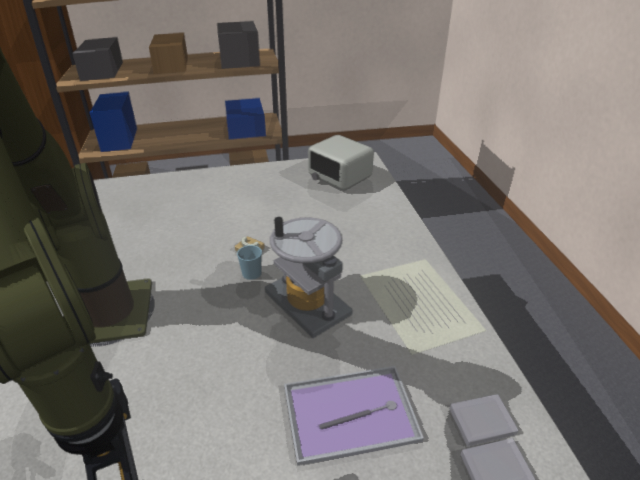

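View pics/top0.png

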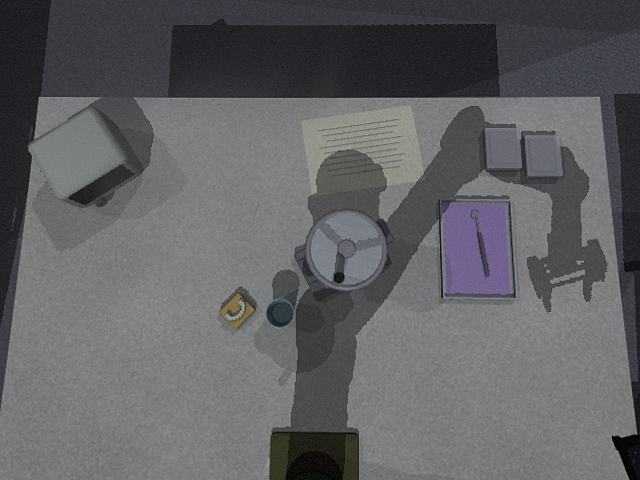

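Run:
```python
import cv2
a=cv2.imread("pics/top0.png")[190:310,280:430]; cv2.imwrite("pics/top0c.png",cv2.resize(a,None,fx=5,fy=5,interpolation=cv2.INTER_CUBIC))
a=cv2.imread("pics/side0.png")[200:280,250:360]; cv2.imwrite("pics/side0c.png",cv2.resize(a,None,fx=7,fy=7,interpolation=cv2.INTER_CUBIC))
```

```text
(no output)
```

View pics/top0c.png

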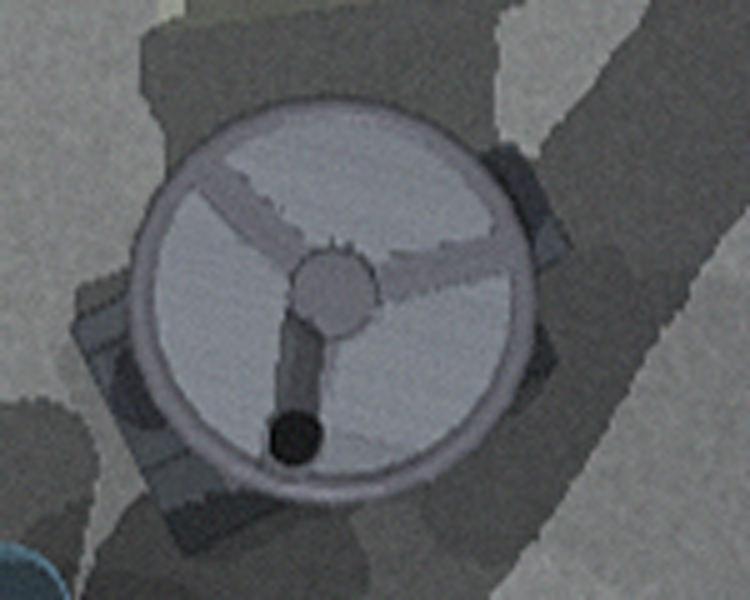

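View pics/side0c.png

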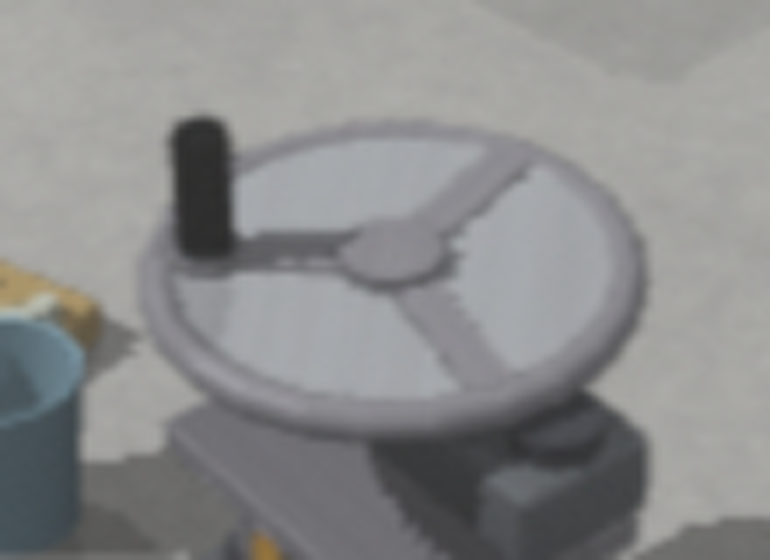

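```bash
cat > h.py <<'E'
import numpy as np, cv2
from plant import r
def ray(name,px,c=None):
    c=c or r.get_calibration(name)
    K=np.array([[c['fx'],0,c['cx']],[0,c['fy'],c['cy']],[0,0,1]])
    u=cv2.undistortPoints(np.array([[px]],float),K,np.array(c['dist']))[0,0]
    R=np.array(c['R']);d=R.T@np.array([u[0],u[1],1]);o=-R.T@np.array(c['t']);return o,d
def atz(name,px,z,c=None):
    o,d=ray(name,px,c);return o+d*(z-o[2])/d[2]
def proj(name,X,c=None):
    c=c or r.get_calibration(name)
    K=np.array([[c['fx'],0,c['cx']],[0,c['fy'],c['cy']],[0,0,1]])
    R=np.array(c['R']);return cv2.projectPoints(np.array(X,float).reshape(-1,3),cv2.Rodrigues(R)[0],np.array(c['t']),K,np.array(c['dist']))[0][:,0]
E
python3 - <<'E'
from h import *
print("hub",atz("top",(346.6,248.4),.22),atz("side",(306,235),.22))
print("han",atz("top",(339,276.8),.264),atz("side",(278.2,217.3),.264))
print(ray("top",(320,240))[0])
h=atz("top",(346.6,248.4),.22)
t=np.linspace(0,2*np.pi,9)[:-1]
rim=np.c_[h[0]+.085*np.cos(t),h[1]+.085*np.sin(t),0*t+.215]
print(proj("top",rim).round(1),proj("side",rim).round(1))
E
```

```text
hub [ 0.51160554 -0.06705271  0.22      ] [ 0.51266021 -0.06912296  0.22      ]
han [ 0.45170652 -0.0502715   0.264     ] [ 0.45302688 -0.04898656  0.264     ]
[ 0.40375955 -0.02454917  1.09227918]
[[346.3 207.9]
 [317.2 219.6]
 [304.8 248.5]
 [316.7 278.2]
 [346.6 290.9]
 [376.5 278.6]
 [388.3 248.9]
 [375.6 219.8]] [[341.1 232. ]
 [325.3 219. ]
 [299.3 216.2]
 [276.4 224.7]
 [268.9 240.7]
 [283.3 255.4]
 [312.3 259. ]
 [336.6 248.7]]
```

```bash
cat >> h.py <<'E'
from scipy.spatial.transform import Rotation as Ro
def yawR(deg):
    y=np.radians(deg);x=np.array([np.cos(y),np.sin(y),0]);z=np.array([0,0,-1.]);return np.c_[x,np.cross(z,x),z]
def cur():
    s=r.get_state();return s,np.array(s['tool_pos']),Ro.from_quat(s['eef_rot']).as_matrix()
def plan(p,yaw,n,hand=0,p0=None,R0=None,spin=None):
    if p0 is None:_,p0,R0=cur()
    T=yawR(yaw);w=Ro.from_matrix(R0.T@T).as_rotvec()
    for i in range(n):
        R=R0@Ro.from_rotvec(w*i/n).as_matrix()
        print([hand]+[round(v,1) for v in R.T@((np.array(p)-p0)/n*1000)]+[round(v,4) for v in w/n])
    return np.array(p),T
def rep():
    s,p,R=cur();print('t',s['clock'],'p',p.round(4),'yaw',np.degrees(np.arctan2(R[1,0],R[0,0])).round(1),'zax',R[:,2].round(3),'F',np.round(s['contact_force'],1),'op',round(s['opening'],3),'q',np.round(s['q'],2))
E
python3 - <<'E'
from h import *
rep()
p,T=plan((.30,-.50,.34),-40,8)
p,T=plan((.43,-.28,.34),20,8,p0=p,R0=T)
E
```

```text
t 0.1 p [ 0.1742 -0.5996  0.238 ] yaw -73.8 zax [-0.001  0.002 -1.   ] F [ 0.5  0.4 -0.9] op 0.999 q [ 1.32  0.69 -0.19  1.57  0.16  0.9  -0.22]
[0, np.float64(-7.6), np.float64(-18.6), np.float64(-12.7), np.float64(-0.0), np.float64(0.0002), np.float64(-0.0737)]
[0, np.float64(-6.2), np.float64(-19.1), np.float64(-12.7), np.float64(-0.0), np.float64(0.0002), np.float64(-0.0737)]
[0, np.float64(-4.8), np.float64(-19.5), np.float64(-12.7), np.float64(-0.0), np.float64(0.0002), np.float64(-0.0737)]
[0, np.float64(-3.3), np.float64(-19.8), np.float64(-12.7), np.float64(-0.0), np.float64(0.0002), np.float64(-0.0737)]
[0, np.float64(-1.9), np.float64(-20.0), np.float64(-12.7), np.float64(-0.0), np.float64(0.0002), np.float64(-0.0737)]
[0, np.float64(-0.4), np.float64(-20.1), np.float64(-12.7), np.float64(-0.0), np.float64(0.0002), np.float64(-0.0737)]
[0, np.float64(1.1), np.float64(-20.0), np.float64(-12.8), np.float64(-0.0), np.float64(0.0002), np.float64(-0.0737)]
[0, np.float64(2.6), np.float64(-19.9), np.float64(-12.8), np.float64(-0.0), np.float64(0.0002), np.float64(-0.0737)]
[0, n
[... 196 characters left out ...]
0), np.float64(-0.1309)]
[0, np.float64(3.1), np.float64(-31.8), np.float64(0.0), np.float64(0.0), np.float64(0.0), np.float64(-0.1309)]
[0, np.float64(7.2), np.float64(-31.1), np.float64(0.0), np.float64(0.0), np.float64(0.0), np.float64(-0.1309)]
[0, np.float64(11.2), np.float64(-29.9), np.float64(0.0), np.float64(0.0), np.float64(0.0), np.float64(-0.1309)]
[0, np.float64(15.0), np.float64(-28.2), np.float64(0.0), np.float64(0.0), np.float64(0.0), np.float64(-0.1309)]
[0, np.float64(18.6), np.float64(-26.0), np.float64(0.0), np.float64(0.0), np.float64(0.0), np.float64(-0.1309)]
[0, np.float64(21.8), np.float64(-23.3), np.float64(0.0), np.float64(0.0), np.float64(0.0), np.float64(-0.1309)]
```

Emit:
{"name": "play_rows", "arguments": {"increments": [[0,-8,-18,-13,0,0,-0.074],[0,-6,-19,-13,0,0,-0.074],[0,-5,-19,-13,0,0,-0.074],[0,-3,-20,-13,0,0,-0.074],[0,-2,-20,-13,0,0,-0.074],[0,0,-20,-13,0,0,-0.074],[0,1,-20,-13,0,0,-0.074],[0,3,-20,-13,0,0,-0.074]]}}

```text
clock: 1.1
tool_pos: [0.307, -0.4899, 0.3495]
eef_rot: [0.947, -0.32, -0.0, -0.001]
contact_force: [0.7, -0.2, -0.9]
opening: 0.117
```

Emit:
{"name": "play_rows", "arguments": {"increments": [[0,-5,-31,0,0,0,-0.13],[0,-1,-32,0,0,0,-0.13],[0,3,-32,0,0,0,-0.13],[0,7,-31,0,0,0,-0.13],[0,11,-30,0,0,0,-0.13],[0,15,-28,0,0,0,-0.13],[0,19,-26,0,0,0,-0.13],[0,22,-23,0,0,0,-0.13]]}}

```text
clock: 2.1
tool_pos: [0.4298, -0.2533, 0.3548]
eef_rot: [0.976, 0.219, 0.001, 0.002]
contact_force: [-0.3, 0.2, -1.4]
opening: 0.007
```

Run:
```python
from h import *
rep()
im=r.snapshot("wrist");cv2.imwrite("pics/w1.png",im[:,:,::-1])
im=r.snapshot("side");cv2.imwrite("pics/s1.png",im[:,:,::-1])
plan((.437,-.10,.30),73,8)
```

```text
t 2.1 p [ 0.4298 -0.2533  0.3548] yaw 25.3 zax [ 0.003 -0.003 -1.   ] F [-0.3  0.2 -1.4] op 0.007 q [ 0.92  0.45 -0.74  1.75  0.34  1.07  0.51]
[0, np.float64(8.7), np.float64(-16.7), np.float64(6.9), np.float64(0.0006), np.float64(-0.0003), np.float64(-0.1037)]
[0, np.float64(10.4), np.float64(-15.7), np.float64(6.9), np.float64(0.0006), np.float64(-0.0003), np.float64(-0.1037)]
[0, np.float64(12.0), np.float64(-14.5), np.float64(6.9), np.float64(0.0006), np.float64(-0.0003), np.float64(-0.1037)]
[0, np.float64(13.4), np.float64(-13.2), np.float64(6.9), np.float64(0.0006), np.float64(-0.0003), np.float64(-0.1037)]
[0, np.float64(14.7), np.float64(-11.7), np.float64(6.9), np.float64(0.0006), np.float64(-0.0003), np.float64(-0.1037)]
[0, np.float64(15.8), np.float64(-10.2), np.float64(6.9), np.float64(0.0006), np.float64(-0.0003), np.float64(-0.1037)]
[0, np.float64(16.8), np.float64(-8.5), np.float64(6.9), np.float64(0.0006), np.float64(-0.0003), np.float64(-0.1037)]
[0, np.float64(17.6), np.float64(-6.7), np.float64(6.9), np.float64(0.0006), np.float64(-0.0003), np.float64(-0.1037)]
```

View pics/w1.png

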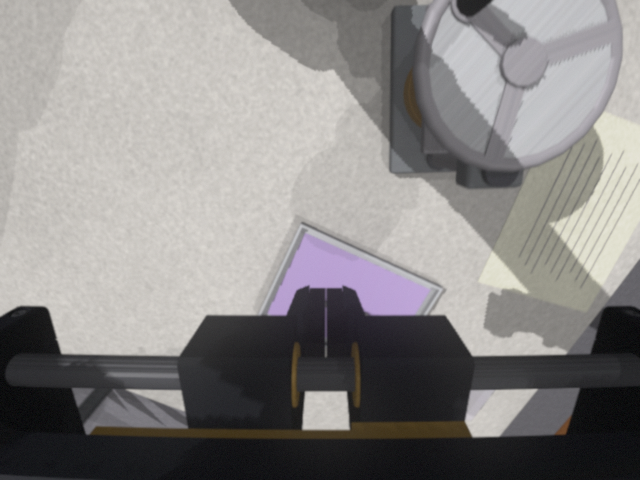

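View pics/s1.png

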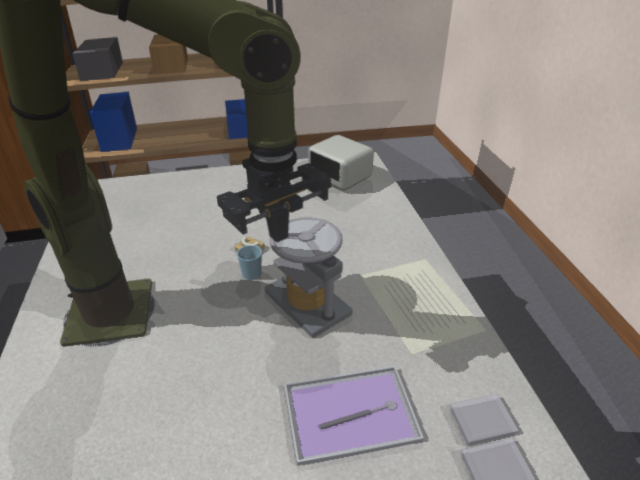

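Emit:
{"name": "play_rows", "arguments": {"increments": [[0,9,-17,5,0,0,-0.104],[0,10,-16,5,0,0,-0.104],[0,12,-14,5,0,0,-0.104],[0,13,-13,5,0,0,-0.104],[0,15,-12,5,0,0,-0.104],[0,16,-10,5,0,0,-0.104],[0,17,-8,5,0,0,-0.104],[0,16,-7,5,0,0,-0.104]]}}

```text
clock: 3.2
tool_pos: [0.4351, -0.1047, 0.3152]
eef_rot: [0.799, 0.602, -0.001, 0.005]
contact_force: [0.1, 0.2, 0.7]
opening: 0.007
```

Run:
```python
from h import *
rep()
im=r.snapshot("side");cv2.imwrite("pics/s2.png",im[:,:,::-1])
im=r.snapshot("wrist");cv2.imwrite("pics/w2.png",im[:,:,::-1])
plan((.4393,-.093,.232),73.2,8)
```

```text
t 3.2 p [ 0.4351 -0.1047  0.3152] yaw 74.0 zax [ 0.004 -0.01  -1.   ] F [0.1 0.2 0.7] op 0.007 q [ 0.77  0.48 -0.97  1.95  0.49  0.97  0.86]
[0, np.float64(1.5), np.float64(0.1), np.float64(10.4), np.float64(0.0007), np.float64(0.0009), np.float64(0.0018)]
[0, np.float64(1.5), np.float64(0.1), np.float64(10.4), np.float64(0.0007), np.float64(0.0009), np.float64(0.0018)]
[0, np.float64(1.5), np.float64(0.1), np.float64(10.4), np.float64(0.0007), np.float64(0.0009), np.float64(0.0018)]
[0, np.float64(1.5), np.float64(0.1), np.float64(10.4), np.float64(0.0007), np.float64(0.0009), np.float64(0.0018)]
[0, np.float64(1.5), np.float64(0.1), np.float64(10.4), np.float64(0.0007), np.float64(0.0009), np.float64(0.0018)]
[0, np.float64(1.4), np.float64(0.1), np.float64(10.4), np.float64(0.0007), np.float64(0.0009), np.float64(0.0018)]
[0, np.float64(1.4), np.float64(0.2), np.float64(10.4), np.float64(0.0007), np.float64(0.0009), np.float64(0.0018)]
[0, np.float64(1.4), np.float64(0.2), np.float64(10.4), np.float64(0.0007), np.float64(0.0009), np.float64(0.0018)]
```

View pics/w2.png

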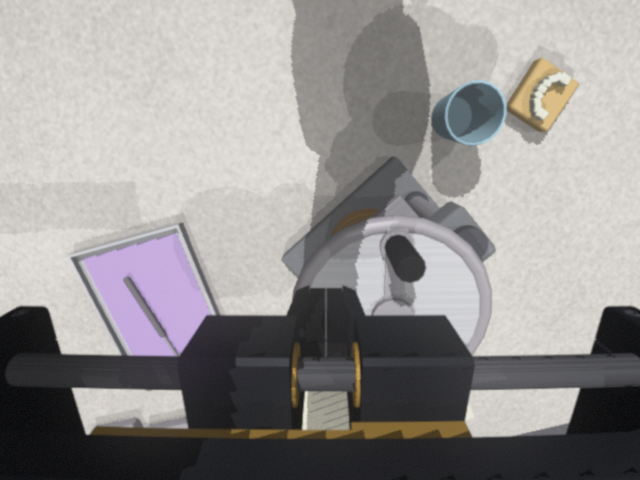

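Emit:
{"name": "play_rows", "arguments": {"increments": [[0,1,0,12,0,0,0],[0,1,0,12,0,0.003,0],[0,1,0,12,0,0.003,0],[0,1,0,12,0.003,0,0],[0,1,0,12,0.003,0,0],[0,1,0,10,0,0,0],[0,1,0,7,0,0,0],[0,1,0,4,0,0,0]]}}

```text
clock: 4.3
tool_pos: [0.4373, -0.0993, 0.2281]
eef_rot: [0.801, 0.598, -0.002, 0.0]
contact_force: [0.1, 0.3, 0.5]
opening: 0.002
```

Run:
```python
from h import *
rep()
im=r.snapshot("side");cv2.imwrite("pics/s3.png",cv2.resize(im[160:300,220:380,::-1],None,fx=4,fy=4,interpolation=cv2.INTER_CUBIC))
im=r.snapshot("wrist");cv2.imwrite("pics/w3.png",im[:,:,::-1])
```

```text
t 4.3 p [ 0.4373 -0.0993  0.2281] yaw 73.5 zax [-0.003 -0.003 -1.   ] F [0.1 0.3 0.5] op 0.002 q [ 0.66  0.6  -0.85  2.07  0.66  0.77  0.68]
```

View pics/s3.png

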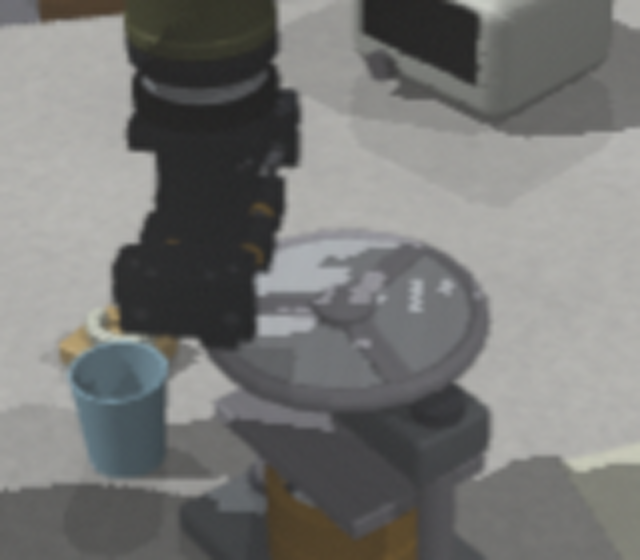

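View pics/w3.png

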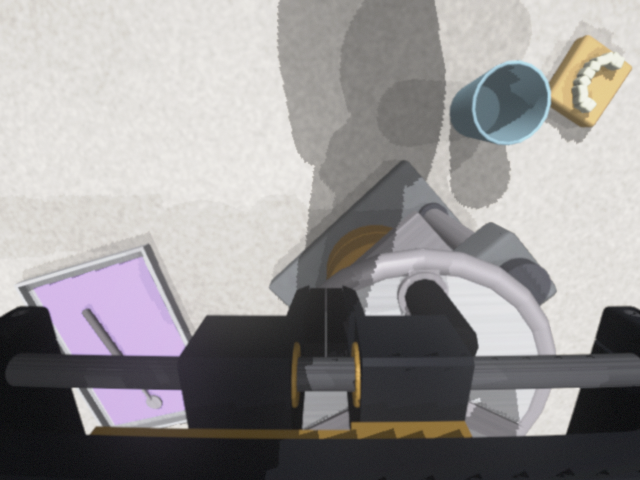

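Run:
```python
from h import *
s,p,R=cur()
for tz in (0,-.019,-.04):
  for ty in (-.009,.009):
    P=[p+R@np.array([x,ty,tz]) for x in (-.0175,-.01,0,.01,.0175)]
    print(tz,ty,proj("wrist",P).round(0).tolist())
h=np.array([.4523,-.0497,0])
for z in(.214,.264): print(proj("wrist",h+[0,0,z]))
print(proj("wrist",[.512,-.068,.22]))
print((R.T@(np.array([.512,-.068,.22])-p)*1000).round(1),(R.T@(h+[0,0,.22]-p)*1000).round(1))
```

```text
0 -0.009 [[289.0, 289.0], [305.0, 289.0], [326.0, 289.0], [347.0, 289.0], [363.0, 288.0]]
0 0.009 [[291.0, 322.0], [306.0, 322.0], [326.0, 322.0], [346.0, 322.0], [362.0, 322.0]]
-0.019 -0.009 [[285.0, 308.0], [303.0, 308.0], [326.0, 308.0], [350.0, 308.0], [368.0, 308.0]]
-0.019 0.009 [[286.0, 345.0], [303.0, 345.0], [326.0, 345.0], [349.0, 345.0], [366.0, 345.0]]
-0.04 -0.009 [[278.0, 336.0], [299.0, 336.0], [326.0, 336.0], [354.0, 336.0], [375.0, 336.0]]
-0.04 0.009 [[280.0, 377.0], [300.0, 377.0], [326.0, 377.0], [353.0, 377.0], [372.0, 377.0]]
[[424.58790874 293.00207126]]
[[460.4455892  350.39683693]]
[[416.02166286 397.06787958]]
[51.2 62.8  8. ] [51.8  0.4  8.1]
```

Emit:
{"name": "play_rows", "arguments": {"increments": [[0,4,0,-2,0,0,0],[0,4,0,-1,0.002,-0.002,0],[0,4,0,0,0,0,0],[0,4,0,0,0,0,0],[0,4,0,0,0,0,0],[0,3,0,0,0,0,0],[0,2,0,0,0,0,0],[0,0,0,0,0,0,0]]}}

```text
clock: 5.4
tool_pos: [0.445, -0.0749, 0.2323]
eef_rot: [0.802, 0.598, -0.004, 0.001]
contact_force: [-0.3, -0.4, 0.9]
opening: 0.01
```

```bash
cat >> h.py <<'E'
HUB=np.array([.512,-.068,.22])
def st():
    rep();s,p,R=cur();d=p-HUB;print('hub in tool',(R.T@(HUB-p)*1000).round(1),'rho',(np.hypot(*d[:2])*1000).round(1),'tcp ang',np.degrees(np.arctan2(d[1],d[0])).round(2),'tool-equivalent phi',(np.degrees(np.arctan2(R[1,0],R[0,0]))+90).round(1))
E
python3 - <<'E'
from h import *
st()
for s in (24,26.5):
  a=.1;print(s*(1-np.cos(a))+62*np.sin(a), 62*(1-np.cos(a))-s*np.sin(a))
E
```

```text
t 5.4 p [ 0.445  -0.0749  0.2323] yaw 73.4 zax [-0.005 -0.007 -1.   ] F [-0.3 -0.4  0.9] op 0.01 q [ 0.6   0.59 -0.85  2.05  0.64  0.79  0.63]
hub in tool [25.9 62.3 11.9] rho 67.4 tcp ang -174.1 tool-equivalent phi 163.4
6.309571865430726 -2.0862602467614764
6.322061452235662 -2.335843788378547
```

Emit:
{"name": "play_rows", "arguments": {"increments": [[0,4,-1.5,0,0,0,0.06],[0,6.3,-2.3,0,0,0,0.1],[0,6.3,-2.3,0,0,0,0.1],[0,6.3,-2.3,0,0,0,0.1],[0,6.3,-2.3,0,0,0,0.1],[0,6.3,-2.3,0,0,0,0.1],[0,4,-1.5,0,0,0,0.06],[0,0,0,0,0,0,0]]}}

```text
clock: 6.4
tool_pos: [0.4488, -0.0384, 0.2316]
eef_rot: [0.95, 0.313, -0.009, 0.005]
contact_force: [0.1, -1.0, 1.2]
opening: 0.004
```

Run:
```python
from h import *
st()
im=r.snapshot("wrist");cv2.imwrite("pics/w4.png",im[:,:,::-1])
im=r.snapshot("top");cv2.imwrite("pics/t4.png",cv2.resize(im[170:330,260:450,::-1],None,fx=4,fy=3.7,interpolation=cv2.INTER_CUBIC))
```

```text
t 6.4 p [ 0.4488 -0.0384  0.2316] yaw 36.4 zax [-0.014 -0.015 -1.   ] F [ 0.1 -1.   1.2] op 0.004 q [ 0.4   0.55 -0.66  2.05  0.52  0.73  0.05]
hub in tool [33.5 61.3 11.2] rho 69.8 tcp ang 154.93 tool-equivalent phi 126.4
```

View pics/w4.png

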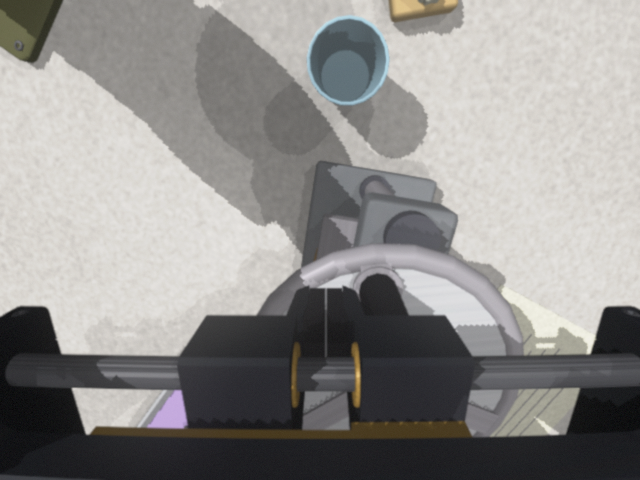

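View pics/t4.png

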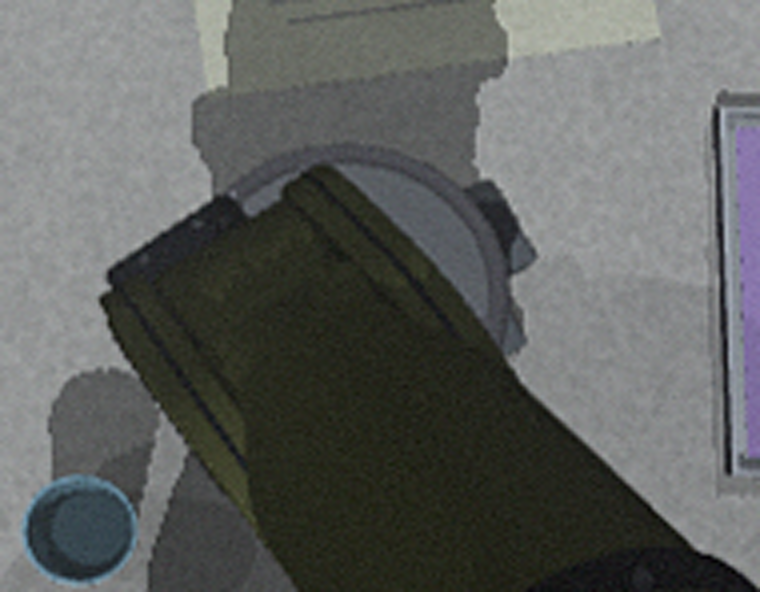

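Emit:
{"name": "play_rows", "arguments": {"increments": [[0,7.5,-2.4,0,0,0.004,0.09],[0,7.5,-2.4,0,0,0.004,0.09],[0,7.5,-2.4,0,0,0.004,0.09],[0,7.5,-2.4,0,0,0.004,0.09],[0,7.5,-2.4,0,0,0.004,0.09],[0,7.5,-2.4,0,0,0.004,0.09],[0,7.5,-2.4,0,0,0.002,0.09],[0,7.5,-2.4,0,0,0,0.09]]}}

```text
clock: 7.5
tool_pos: [0.4898, -0.0039, 0.2294]
eef_rot: [0.999, -0.051, -0.004, 0.005]
contact_force: [-4.4, -0.3, 4.6]
opening: 0.007
```

Run:
```python
from h import *
st()
```

```text
t 7.5 p [ 0.4898 -0.0039  0.2294] yaw -5.8 zax [-0.009 -0.009 -1.   ] F [-4.4 -0.3  4.6] op 0.007 q [ 0.19  0.56 -0.43  1.96  0.36  0.71 -0.57]
hub in tool [28.6 61.4  9.8] rho 67.8 tcp ang 109.09 tool-equivalent phi 84.2
```

Emit:
{"name": "play_rows", "arguments": {"increments": [[0,7.3,-2.4,-0.4,0.002,0.002,0.095],[0,7.3,-2.4,-0.4,0.002,0.002,0.095],[0,7.3,-2.4,-0.4,0.002,0.002,0.095],[0,7.3,-2.4,-0.4,0.002,0.002,0.095],[0,7.3,-2.4,-0.4,0.002,0.002,0.095],[0,7.3,-2.4,-0.4,0.002,0.002,0.095],[0,7.3,-2.4,-0.4,0.002,0.002,0.095],[0,7.3,-2.4,-0.4,0.002,0.002,0.095]]}}

```text
clock: 8.5
tool_pos: [0.5414, -0.0034, 0.2296]
eef_rot: [0.907, -0.422, -0.005, -0.002]
contact_force: [-3.3, 2.3, 1.5]
opening: 0.002
```

Run:
```python
from h import *
st()
```

```text
t 8.5 p [ 0.5414 -0.0034  0.2296] yaw -49.9 zax [-0.007  0.008 -1.   ] F [-3.3  2.3  1.5] op 0.002 q [ 0.06  0.6  -0.22  1.82  0.16  0.75 -1.11]
hub in tool [30.6 64.1  9.3] rho 71.0 tcp ang 65.52 tool-equivalent phi 40.1
```

Emit:
{"name": "play_rows", "arguments": {"increments": [[0,7.5,-1.9,-0.4,0,0.002,0.092],[0,7.5,-1.9,-0.4,0,0.002,0.092],[0,7.5,-1.9,-0.4,0,0.002,0.092],[0,7.5,-1.9,-0.4,0,0.002,0.092],[0,7.5,-2,-0.4,0,0.002,0.092],[0,7.5,-2.2,-0.4,0,0.002,0.092],[0,7.5,-2.2,-0.4,0,0.002,0.092],[0,7.5,-2.2,-0.4,0,0.002,0.092]]}}

```text
clock: 9.5
tool_pos: [0.577, -0.0355, 0.2298]
eef_rot: [-0.693, 0.721, 0.009, 0.003]
contact_force: [-0.3, 4.0, 1.5]
opening: 0.003
```

Run:
```python
from h import *
st()
```

```text
t 9.5 p [ 0.577  -0.0355  0.2298] yaw -92.2 zax [-0.008  0.018 -1.   ] F [-0.3  4.   1.5] op 0.003 q [-0.01  0.64 -0.    1.72 -0.02  0.79 -1.6 ]
hub in tool [35.2 63.6  9.7] rho 72.7 tcp ang 26.59 tool-equivalent phi -2.2
```

Emit:
{"name": "play_rows", "arguments": {"increments": [[0,8,-2,-0.4,0.001,0.004,0.07],[0,8,-2,-0.4,0.001,0.004,0.07],[0,8,-2,-0.4,0.001,0.004,0.07],[0,8,-2,-0.4,0.001,0.004,0.07],[0,8,-2,-0.4,0.001,0.004,0.07],[0,8,-1.8,-0.4,0.001,0.003,0.07],[0,5,-1,-0.2,0,0.002,0.05],[0,0,0,0,0,0,0]]}}

```text
clock: 10.5
tool_pos: [0.5832, -0.0737, 0.2296]
eef_rot: [-0.509, 0.861, 0.006, 0.004]
contact_force: [0.2, 0.4, 0.5]
opening: 0.005
```

Run:
```python
from h import *
st()
im=r.snapshot("side");cv2.imwrite("pics/s5.png",cv2.resize(im[160:300,220:380,::-1],None,fx=4,fy=4,interpolation=cv2.INTER_CUBIC))
im=r.snapshot("wrist");cv2.imwrite("pics/w5.png",im[:,:,::-1])
```

```text
t 10.5 p [ 0.5832 -0.0737  0.2296] yaw -118.8 zax [ 0.     0.015 -1.   ] F [0.2 0.4 0.5] op 0.005 q [-0.02  0.65  0.13  1.7  -0.13  0.8  -1.9 ]
hub in tool [29.4 65.1  9.7] rho 71.4 tcp ang -4.6 tool-equivalent phi -28.8
```

View pics/s5.png

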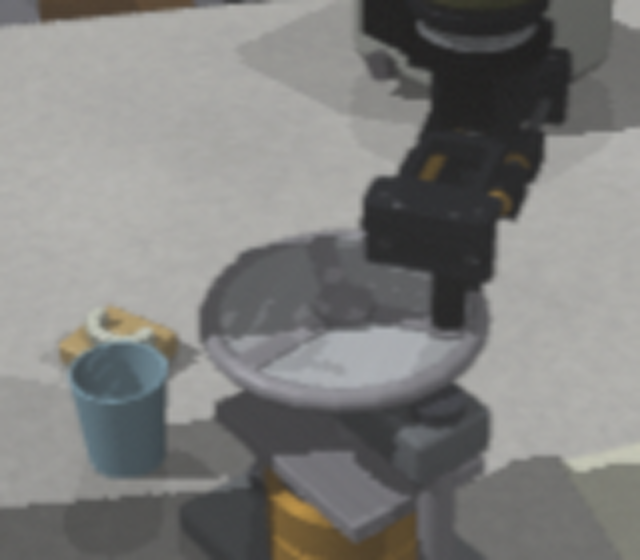

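View pics/w5.png

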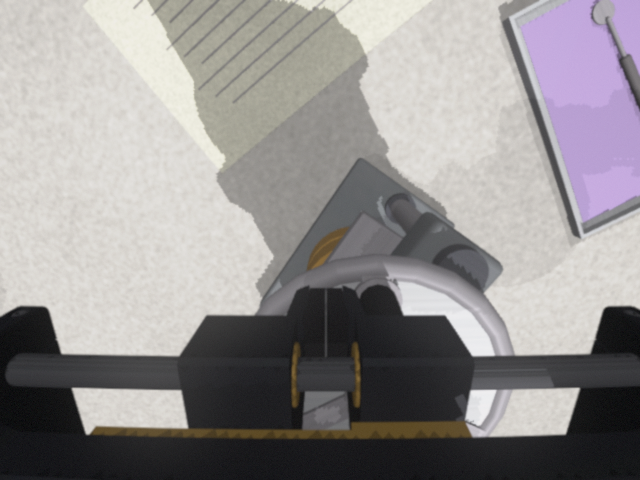

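Emit:
{"name": "play_rows", "arguments": {"increments": [[0,-5,0,-0.5,0,0,0],[0,-8,0,0,0,0,0],[0,-8,0,0,0,0,0],[0,-4,0,0,0.005,0.005,0],[0,0,0,0,0.005,0.005,-0.1],[0,0,0,0,0,0,-0.18],[0,0,0,0,0,0,-0.18],[0,0,0,0,0,0,-0.18]]}}

```text
clock: 11.6
tool_pos: [0.5955, -0.0496, 0.2298]
eef_rot: [0.761, -0.648, 0.002, 0.0]
contact_force: [0.3, 0.0, 0.7]
opening: 0.001
```

Emit:
{"name": "play_rows", "arguments": {"increments": [[0,0,0,0,0,0,-0.18],[0,0,0,0,0,0,-0.18],[0,0,0,0,0,0,-0.18],[0,0,0,0,0,0,-0.18],[0,0,0,0,0,0,-0.18],[0,0,0,0,0,0,-0.18],[0,0,0,0,0,0,-0.18],[0,0,0,0,0,0,-0.18]]}}

```text
clock: 12.6
tool_pos: [0.5958, -0.0487, 0.2294]
eef_rot: [0.999, 0.04, 0.001, 0.004]
contact_force: [0.8, -0.3, 0.4]
opening: 0.006
```

Run:
```python
from h import *
st()
```

```text
t 12.6 p [ 0.5958 -0.0487  0.2294] yaw 4.6 zax [ 0.003 -0.007 -1.   ] F [ 0.8 -0.3  0.4] op 0.006 q [ 0.27  0.69 -0.48  1.66  0.4   0.89 -0.29]
hub in tool [-85.1  12.5   9.3] rho 86.0 tcp ang 12.98 tool-equivalent phi 94.6
```

Emit:
{"name": "play_rows", "arguments": {"increments": [[0,0,0,0,0,0,-0.17],[0,0,0,0,0,0,-0.17],[0,0,0,0,0,0,-0.17],[0,0,0,0,0,0,-0.17],[0,0,0,0,0,0,-0.15],[0,0,0,0,0,0,-0.12],[0,0,0,0,0,0,0],[0,0,0,0,0,0,0]]}}

```text
clock: 13.6
tool_pos: [0.5961, -0.0493, 0.2282]
eef_rot: [0.863, 0.505, -0.002, 0.005]
contact_force: [-0.3, -0.2, -1.2]
opening: 0.002
```

Run:
```python
from h import *
st()
im=r.snapshot("side");cv2.imwrite("pics/s6.png",cv2.resize(im[160:300,220:380,::-1],None,fx=4,fy=4,interpolation=cv2.INTER_CUBIC))
im=r.snapshot("wrist");cv2.imwrite("pics/w6.png",im[:,:,::-1])
```

```text
t 13.6 p [ 0.5961 -0.0493  0.2282] yaw 60.6 zax [ 0.001 -0.011 -1.   ] F [-0.3 -0.2 -1.2] op 0.002 q [ 0.41  0.75 -0.74  1.65  0.6   0.99  0.51]
hub in tool [-57.5 -64.1   8.3] rho 86.1 tcp ang 12.57 tool-equivalent phi 150.6
```

View pics/s6.png

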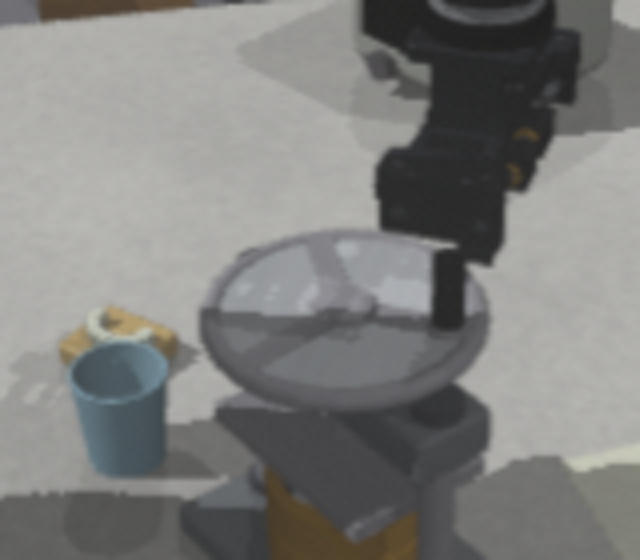

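View pics/w6.png

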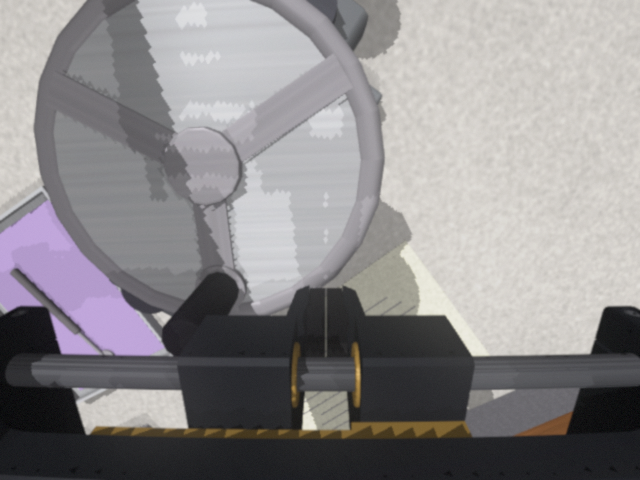

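Run:
```python
from h import *
h=atz("wrist",(203,166),.22);f=atz("wrist",(218,282),.214)
print(h,f,np.hypot(*(f-h)[:2]),np.degrees(np.arctan2(*(f-h)[1::-1])))
f=atz("side",(220+448/4,160+256/4),.264);print(f,np.degrees(np.arctan2(*(f-HUB)[1::-1])))
```

```text
[ 0.51185524 -0.06567831  0.22      ] [ 0.56360905 -0.0958277   0.214     ] 0.059895259662267726 -30.22311402578815
[ 0.56655424 -0.0992409   0.264     ] -29.79793934976352
```

Emit:
{"name": "play_rows", "arguments": {"increments": [[0,-5,0,-0.5,0.004,0.004,0],[0,-6,0,-0.5,0.004,0.003,0],[0,-6,0,-0.5,0,0,0],[0,-6,0,-0.5,0,0,0],[0,-6,0.5,0,0,0,0.03],[0,-7,2,0,0,0,0.08],[0,-7.3,2.3,0,0,0,0.09],[0,-7.3,2.3,0,0,0,0.09]]}}

```text
clock: 14.7
tool_pos: [0.5771, -0.0936, 0.2312]
eef_rot: [0.929, 0.37, 0.005, -0.003]
contact_force: [3.4, 2.9, -2.8]
opening: 0.005
```

Run:
```python
from h import *
st()
```

```text
t 14.7 p [ 0.5771 -0.0936  0.2312] yaw 43.4 zax [ 0.007  0.008 -1.   ] F [ 3.4  2.9 -2.8] op 0.005 q [ 0.47  0.71 -0.69  1.69  0.53  0.93  0.34]
hub in tool [-29.9 -63.3  11. ] rho 69.9 tcp ang -21.43 tool-equivalent phi 133.4
```

Emit:
{"name": "play_rows", "arguments": {"increments": [[0,-7.5,2.2,0,0,-0.003,0.092],[0,-7.5,2.2,0,0,-0.003,0.092],[0,-7.5,2.2,0,0,-0.003,0.092],[0,-7.5,2.2,0,0,-0.003,0.092],[0,-7.5,2.2,0,0,-0.003,0.092],[0,-7.5,2.2,0,0,-0.003,0.092],[0,-7.5,2.2,0,0,-0.003,0.092],[0,-7.5,2.2,0,0,-0.003,0.092]]}}

```text
clock: 15.7
tool_pos: [0.5418, -0.1304, 0.2321]
eef_rot: [1.0, -0.005, 0.007, -0.005]
contact_force: [4.6, -0.0, -2.3]
opening: 0.005
```

Run:
```python
from h import *
st()
```

```text
t 15.7 p [ 0.5418 -0.1304  0.2321] yaw -0.5 zax [ 0.014  0.01  -1.   ] F [ 4.6 -0.  -2.3] op 0.005 q [ 0.45  0.63 -0.48  1.78  0.38  0.8  -0.22]
hub in tool [-30.5 -62.   12.4] rho 69.2 tcp ang -64.48 tool-equivalent phi 89.5
```

Emit:
{"name": "play_rows", "arguments": {"increments": [[0,-7.6,2.2,0.3,-0.003,-0.005,0.092],[0,-7.6,2.2,0.3,-0.003,-0.005,0.092],[0,-7.6,2.2,0.3,-0.003,-0.005,0.092],[0,-7.6,2.2,0.3,-0.003,-0.005,0.092],[0,-7.6,2.2,0.3,-0.002,-0.005,0.092],[0,-7.6,2.2,0.3,-0.002,-0.005,0.092],[0,-7.6,2.2,0.3,-0.002,-0.005,0.092],[0,-7.6,2.2,0.3,-0.002,-0.005,0.092]]}}

```text
clock: 16.7
tool_pos: [0.4907, -0.1341, 0.2319]
eef_rot: [0.924, -0.382, -0.0, 0.0]
contact_force: [1.6, -2.7, -2.8]
opening: 0.002
```

Run:
```python
from h import *
st()
```

```text
t 16.7 p [ 0.4907 -0.1341  0.2319] yaw -44.9 zax [-0.  0. -1.] F [ 1.6 -2.7 -2.8] op 0.002 q [ 0.34  0.55 -0.25  1.92  0.21  0.7  -0.82]
hub in tool [-31.6 -61.9  11.9] rho 69.5 tcp ang -107.89 tool-equivalent phi 45.1
```

Emit:
{"name": "play_rows", "arguments": {"increments": [[0,-7.6,2.2,0.3,0,0,0.09],[0,-7.6,2.2,0.3,0,-0.001,0.09],[0,-7.6,2.2,0.3,0,-0.002,0.09],[0,-7.6,2.2,0.3,0,-0.002,0.09],[0,-7.6,2.2,0.3,0,-0.002,0.09],[0,-7.6,2.2,0.3,0,-0.002,0.09],[0,-5,1.4,0.2,0,0,0.05],[0,0,0,0,0,0,0]]}}

```text
clock: 17.7
tool_pos: [0.4567, -0.1091, 0.232]
eef_rot: [0.761, -0.649, 0.006, -0.001]
contact_force: [-0.2, 0.7, 0.2]
opening: 0.004
```

Run:
```python
from h import *
st()
im=r.snapshot("wrist");cv2.imwrite("pics/w7.png",im[:,:,::-1])
im=r.snapshot("side");cv2.imwrite("pics/s7.png",cv2.resize(im[160:300,220:380,::-1],None,fx=4,fy=4,interpolation=cv2.INTER_CUBIC))
```

```text
t 17.7 p [ 0.4567 -0.1091  0.232 ] yaw -80.9 zax [ 0.01  -0.005 -1.   ] F [-0.2  0.7  0.2] op 0.004 q [ 0.17  0.5  -0.06  2.04  0.06  0.59 -1.34]
hub in tool [-31.9 -61.   12.4] rho 68.9 tcp ang -143.38 tool-equivalent phi 9.1
```

View pics/w7.png

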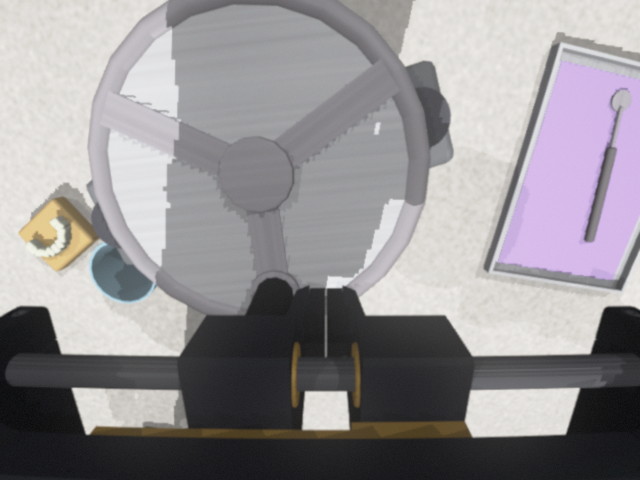

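View pics/s7.png

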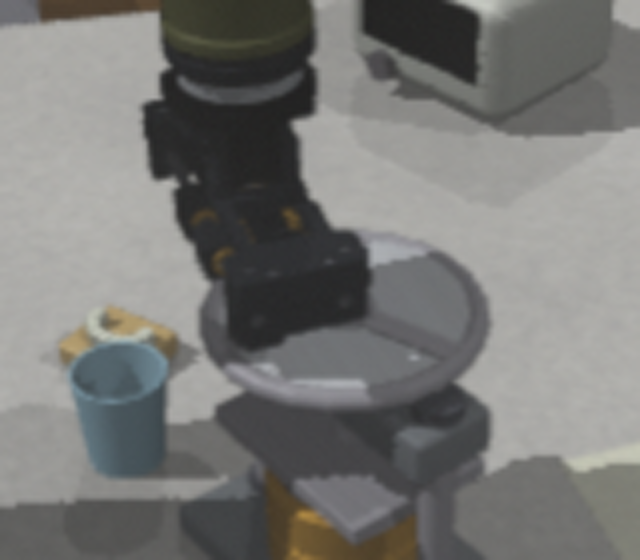

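Run:
```python
from h import *
h=atz("wrist",(256,174),.22);f=atz("wrist",(273,288),.216)
print(h,f,np.hypot(*(f-h)[:2]),np.degrees(np.arctan2(*(f-h)[1::-1])))
print(proj("wrist",HUB))
for a in(-166,-168,-170,-172):
  w=np.radians(a);print(a,proj("wrist",HUB+[.062*np.cos(w),.062*np.sin(w),-.005]))
```

```text
[ 0.51257105 -0.06767939  0.22      ] [ 0.45462098 -0.08172617  0.216     ] 0.05962820296546042 -166.37461459195785
[[256.55952042 175.33812043]]
-166 [[275.05979797 292.29061775]]
-168 [[271.01644067 292.54387257]]
-170 [[266.96190824 292.66699386]]
-172 [[262.89975266 292.65995217]]
```

Emit:
{"name": "play_rows", "arguments": {"increments": [[0,-6.5,2,0,0,0,0.075],[0,-7,2.1,0.2,0,-0.004,0.085],[0,-7,2.1,0.2,0.003,-0.004,0.085],[0,-6,1.7,0.2,0.003,-0.002,0.07],[0,-3,0.8,0,0,0,0.03],[0,0,0,0,0,0,0],[0,0,0,0,0,0,0],[0,0,0,0,0,0,0]]}}

```text
clock: 18.8
tool_pos: [0.4475, -0.0851, 0.2317]
eef_rot: [-0.634, 0.773, -0.006, 0.007]
contact_force: [-0.2, -2.1, 0.4]
opening: 0.005
```

Run:
```python
from h import *
st()
im=r.snapshot("wrist");cv2.imwrite("pics/w8.png",im[:,:,::-1])
```

```text
t 18.8 p [ 0.4475 -0.0851  0.2317] yaw -101.3 zax [ 0.018 -0.    -1.   ] F [-0.2 -2.1  0.4] op 0.005 q [ 0.05  0.48  0.05  2.09 -0.05  0.56 -1.63]
hub in tool [-29.4 -59.7  12.9] rho 66.7 tcp ang -165.13 tool-equivalent phi -11.3
```

View pics/w8.png

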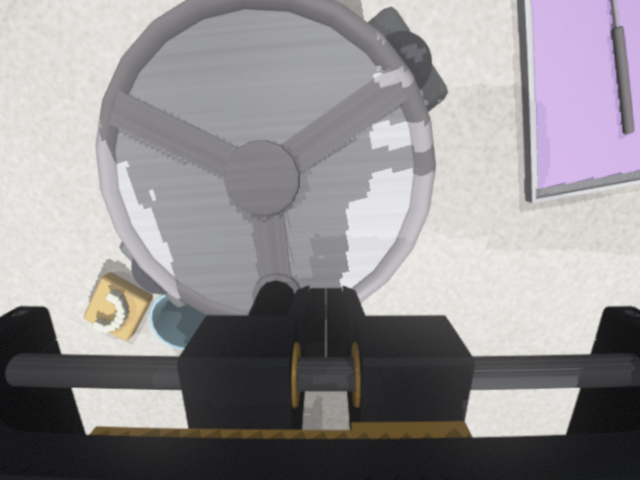

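Emit:
{"name": "play_rows", "arguments": {"increments": [[0,10,0,0,0,0,0],[0,25,0,0,0,0,0],[0,40,0,-5,0,0,0],[0,45,0,-10,0,0,0],[0,45,0,-10,0,0,0],[0,40,0,-5,0,0,0],[0,15,0,0,0,0,0],[0,0,0,0,0,0,0]]}}

```text
clock: 19.85
tool_pos: [0.4044, -0.3072, 0.2606]
eef_rot: [-0.636, 0.772, -0.005, 0.009]
contact_force: [-0.1, 0.2, 0.7]
opening: 0.006
```

Run:
```python
from h import *
st()
im=r.snapshot("top");cv2.imwrite("pics/top9.png",im[:,:,::-1]);cv2.imwrite("pics/t9.png",cv2.resize(im[190:310,280:430,::-1],None,fx=5,fy=5,interpolation=cv2.INTER_CUBIC))
im=r.snapshot("side");cv2.imwrite("pics/side9.png",im[:,:,::-1]);cv2.imwrite("pics/s9.png",cv2.resize(im[200:280,250:360,::-1],None,fx=7,fy=7,interpolation=cv2.INTER_CUBIC))
```

```text
t 19.85 p [ 0.4044 -0.3072  0.2606] yaw -101.0 zax [ 0.021  0.003 -1.   ] F [-0.1  0.2  0.7] op 0.006 q [ 0.56  0.5   0.01  1.91 -0.03  0.72 -1.17]
hub in tool [-255.1  -59.    43.6] rho 262.3 tcp ang -114.22 tool-equivalent phi -11.0
```

View pics/t9.png

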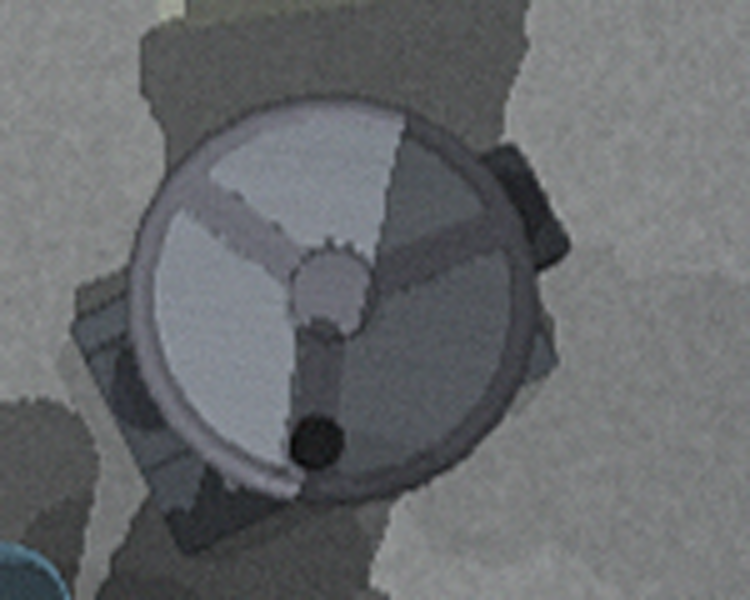

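View pics/s9.png

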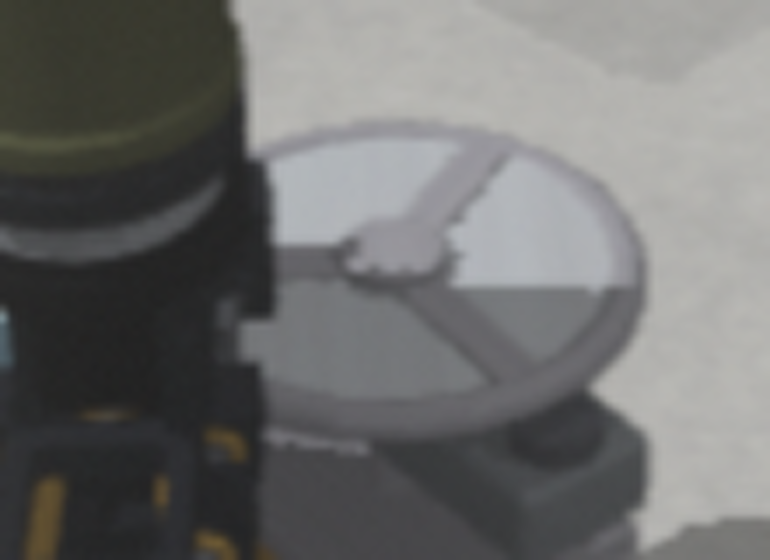

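```bash
cat >> h.py <<'E'
def blob(f):
    a=cv2.imread(f).max(axis=2).astype(int);y0,x0=268,330
    w=a[y0:290,x0:355];m=(w<32).astype(np.uint8)
    n,l,s,c=cv2.connectedComponentsWithStats(m);i=1+np.argmax(s[1:,4]);return c[i]+[x0,y0],s[i,4]
E
python3 - <<'E'
from h import *
for f in("pics/top0.png","pics/top9.png"):
    c,n=blob(f);X=atz("top",c,.262);d=X-HUB;print(c,n,X,np.hypot(*d[:2]),np.degrees(np.arctan2(d[1],d[0]))%360)
E
```

```text
[338.25373134 277.2238806 ] 67 [ 0.45100899 -0.04891095  0.262     ] 0.06390848777939219 162.62085158281428
[342.39622642 278.22641509] 53 [ 0.44915697 -0.05680065  0.262     ] 0.06383315451318712 169.89531663673918
```

Run:
```python
from h import *
plan((.4347,-.110,.232),-108.6,8)
```

```text
[0, np.float64(-24.7), np.float64(1.0), np.float64(3.7), np.float64(-0.0023), np.float64(0.0011), np.float64(0.0169)]
[0, np.float64(-24.7), np.float64(1.4), np.float64(3.7), np.float64(-0.0023), np.float64(0.0011), np.float64(0.0169)]
[0, np.float64(-24.6), np.float64(1.8), np.float64(3.7), np.float64(-0.0023), np.float64(0.0011), np.float64(0.0169)]
[0, np.float64(-24.6), np.float64(2.2), np.float64(3.7), np.float64(-0.0023), np.float64(0.0011), np.float64(0.0169)]
[0, np.float64(-24.6), np.float64(2.6), np.float64(3.7), np.float64(-0.0023), np.float64(0.0011), np.float64(0.0169)]
[0, np.float64(-24.5), np.float64(3.1), np.float64(3.6), np.float64(-0.0023), np.float64(0.0011), np.float64(0.0169)]
[0, np.float64(-24.5), np.float64(3.5), np.float64(3.6), np.float64(-0.0023), np.float64(0.0011), np.float64(0.0169)]
[0, np.float64(-24.4), np.float64(3.9), np.float64(3.6), np.float64(-0.0023), np.float64(0.0011), np.float64(0.0169)]
```

Emit:
{"name": "play_rows", "arguments": {"increments": [[0,-20,1,4,-0.002,0.001,0.017],[0,-35,1.5,4,-0.002,0.001,0.017],[0,-38,2.5,4,-0.002,0.001,0.017],[0,-38,3,4,-0.002,0.001,0.017],[0,-32,3,4,-0.002,0.001,0.017],[0,-20,3,4,-0.002,0.001,0.017],[0,-5,2,3,-0.002,0.001,0.015],[0,0,0,0,0,0,0]]}}

```text
clock: 20.95
tool_pos: [0.434, -0.0977, 0.2329]
eef_rot: [-0.599, 0.801, 0.003, 0.003]
contact_force: [0.2, 0.2, 0.4]
opening: 0.004
```

Run:
```python
from h import *
st()
plan((.4459,-.0768,.232),-108.6,8)
```

```text
t 20.95 p [ 0.434  -0.0977  0.2329] yaw -106.4 zax [ 0.002  0.008 -1.   ] F [0.2 0.2 0.4] op 0.004 q [ 0.08  0.47  0.06  2.1  -0.07  0.57 -1.66]
hub in tool [-50.3 -66.5  13.4] rho 83.5 tcp ang -159.17 tool-equivalent phi -16.4
[0, np.float64(-2.9), np.float64(-0.7), np.float64(0.1), np.float64(0.0001), np.float64(0.0011), np.float64(0.0049)]
[0, np.float64(-2.9), np.float64(-0.7), np.float64(0.1), np.float64(0.0001), np.float64(0.0011), np.float64(0.0049)]
[0, np.float64(-2.9), np.float64(-0.7), np.float64(0.1), np.float64(0.0001), np.float64(0.0011), np.float64(0.0049)]
[0, np.float64(-2.9), np.float64(-0.7), np.float64(0.1), np.float64(0.0001), np.float64(0.0011), np.float64(0.0049)]
[0, np.float64(-2.9), np.float64(-0.6), np.float64(0.1), np.float64(0.0001), np.float64(0.0011), np.float64(0.0049)]
[0, np.float64(-2.9), np.float64(-0.6), np.float64(0.1), np.float64(0.0001), np.float64(0.0011), np.float64(0.0049)]
[0, np.float64(-2.9), np.float64(-0.6), np.float64(0.1), np.float64(0.0001), np.float64(0.0011), np.float64(0.0049)]
[0, np.float64(-2.9), np.float64(-0.6), np.float64(0.1), np.float64(0.0001), np.float64(0.0011), np.float64(0.0049)]
```

Emit:
{"name": "play_rows", "arguments": {"increments": [[0,-3,-0.7,0,0,0.001,0.005],[0,-3,-0.7,0,0,0.001,0.005],[0,-3,-0.7,0,0,0.001,0.005],[0,-3,-0.7,0,0,0.001,0.005],[0,-3,-0.7,0,0,0.001,0.005],[0,-2,-0.6,0,0,0.001,0.005],[0,-1,-0.5,0,0,0.001,0.005],[0,0,0,0,0,0,0]]}}

```text
clock: 21.95
tool_pos: [0.4437, -0.0844, 0.2334]
eef_rot: [-0.582, 0.813, -0.0, -0.0]
contact_force: [-1.0, -0.6, 0.1]
opening: 0.004
```

Run:
```python
from h import *
st()
plan((.4459,-.0768,.232),-108.6,1)
```

```text
t 21.95 p [ 0.4437 -0.0844  0.2334] yaw -108.8 zax [-0.    -0.001 -1.   ] F [-1.  -0.6  0.1] op 0.004 q [ 0.03  0.48  0.09  2.08 -0.07  0.58 -1.74]
hub in tool [-37.5 -59.4  13.4] rho 70.3 tcp ang -166.53 tool-equivalent phi -18.8
[0, np.float64(-7.9), np.float64(0.3), np.float64(1.4), np.float64(0.0001), np.float64(-0.001), np.float64(-0.0038)]
```

Emit:
{"name": "play_rows", "arguments": {"increments": [[0,-2,0,0,0,0,0],[0,-2,0,0,0,0,0],[0,-2,0,0,0,0,0],[0,-2,0,0,0,0,0],[0,0,0,0,0,0,0],[0,0,0,0,0,0,0],[0,0,0,0,0,0,0],[0,0,0,0,0,0,0]]}}

```text
clock: 22.95
tool_pos: [0.4454, -0.0779, 0.2334]
eef_rot: [-0.581, 0.814, -0.0, -0.002]
contact_force: [-2.1, -2.0, 1.5]
opening: 0.007
```

Run:
```python
from h import *
st()
plan((.4459,-.0768,.232),-108.6,1)
```

```text
t 22.95 p [ 0.4454 -0.0779  0.2334] yaw -108.9 zax [-0.002 -0.002 -1.   ] F [-2.1 -2.   1.5] op 0.007 q [ 0.01  0.48  0.09  2.08 -0.07  0.58 -1.75]
hub in tool [-31.  -59.8  13.2] rho 67.3 tcp ang -171.56 tool-equivalent phi -18.9
[0, np.float64(-1.2), np.float64(-0.1), np.float64(1.4), np.float64(0.0011), np.float64(-0.003), np.float64(-0.0056)]
```

Emit:
{"name": "play_rows", "arguments": {"increments": [[0,10,0,0,0,0,0],[0,25,0,0,0,0,0],[0,40,0,-5,0,0,0],[0,45,0,-10,0,0,0],[0,45,0,-10,0,0,0],[0,40,0,-5,0,0,0],[0,15,0,0,0,0,0],[0,0,0,0,0,0,0]]}}

```text
clock: 23.95
tool_pos: [0.3769, -0.2895, 0.2638]
eef_rot: [-0.584, 0.812, -0.001, 0.003]
contact_force: [-0.5, 0.0, 0.5]
opening: 0.004
```

Run:
```python
from h import *
st()
im=r.snapshot("top");cv2.imwrite("pics/top10.png",im[:,:,::-1]);cv2.imwrite("pics/t10.png",cv2.resize(im[190:310,280:430,::-1],None,fx=5,fy=5,interpolation=cv2.INTER_CUBIC))
for f in("pics/top0.png","pics/top9.png","pics/top10.png"):
    c,n=blob(f);X=atz("top",c,.262);d=X-HUB;print(c,n,X,np.hypot(*d[:2]),np.degrees(np.arctan2(d[1],d[0]))%360)
```

```text
t 23.95 p [ 0.3769 -0.2895  0.2638] yaw -108.5 zax [ 0.006  0.002 -1.   ] F [-0.5  0.   0.5] op 0.004 q [ 0.53  0.46  0.05  1.98 -0.05  0.7  -1.29]
hub in tool [-252.7  -57.6   45.1] rho 259.4 tcp ang -121.38 tool-equivalent phi -18.5
[338.25373134 277.2238806 ] 67 [ 0.45100899 -0.04891095  0.262     ] 0.06390848777939219 162.62085158281428
[342.39622642 278.22641509] 53 [ 0.44915697 -0.05680065  0.262     ] 0.06383315451318712 169.89531663673918
[339.23076923 277.38461538] 52 [ 0.45071563 -0.05077265  0.262     ] 0.0636596889725325 164.29905469845386
```

View pics/t10.png

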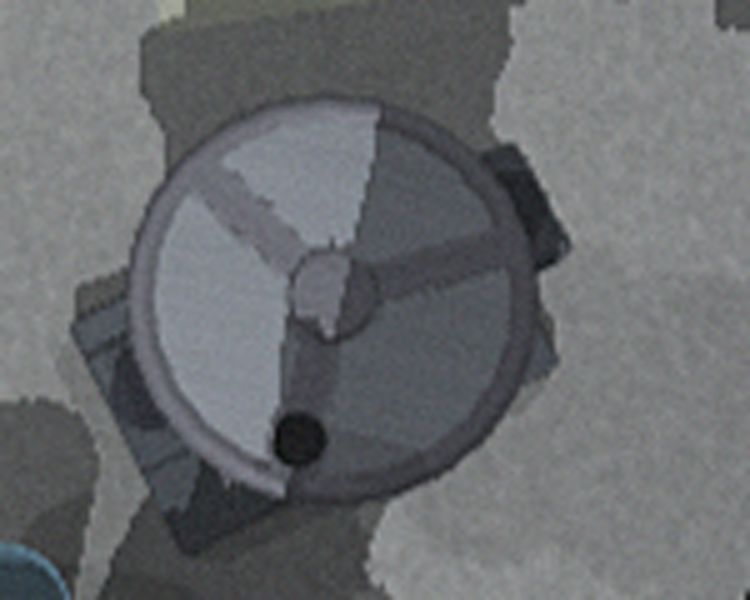

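Run:
```python
from h import *
for f in("pics/top0.png","pics/top9.png","pics/top10.png"):
    a=cv2.imread(f).max(axis=2).astype(float)
    for th in(22,26,32,40):
        w=a[268:290,328:355];m=((w<th)).astype(np.uint8)
        n,l,s,c=cv2.connectedComponentsWithStats(m);i=1+np.argmax(s[1:,4]);cc=c[i]+[328,268];d=atz("top",cc,.262)-HUB
        print(f,th,cc.round(2),s[i,4],round(np.degrees(np.arctan2(d[1],d[0]))%360,2))
    # disc matched filter (dark disc r=5.2)
    g=a[262:296,322:360];up=cv2.resize(g,None,fx=8,fy=8,interpolation=cv2.INTER_CUBIC)
    R=38;yy,xx=np.mgrid[-56:57,-56:57];rr=np.hypot(xx,yy);k=np.where(rr<R,-1/(rr<R).sum(),0)+np.where((rr>=R+4)&(rr<52),1/((rr>=R+4)&(rr<52)).sum(),0)
    q=cv2.filter2D(np.minimum(up,60).astype(np.float32),-1,k.astype(np.float32));y,x=np.unravel_index(q.argmax(),q.shape)
    cc=np.array([(x+.5)/8-.5+322,(y+.5)/8-.5+262]);d=atz("top",cc,.262)-HUB;print(' mf',cc,round(np.degrees(np.arctan2(d[1],d[0]))%360,2))
```

```text
pics/top0.png 22 [334.33 278.5 ] 6 157.29
pics/top0.png 26 [335.  278.6] 10 158.33
pics/top0.png 32 [338.25 277.22] 67 162.62
pics/top0.png 40 [338.39 277.19] 85 162.82
 mf [338.4375 277.1875] 162.9
pics/top9.png 22 [338. 279.] 3 163.08
pics/top9.png 26 [339.7 280.3] 10 166.26
pics/top9.png 32 [342.4  278.23] 53 169.9
pics/top9.png 40 [342.59 278.31] 87 170.24
 mf [342.6875 278.3125] 170.41
pics/top10.png 22 [335. 277.] 3 157.35
pics/top10.png 26 [336.4 281. ] 5 161.64
pics/top10.png 32 [339.23 277.38] 52 164.3
pics/top10.png 40 [339.33 277.56] 85 164.54
 mf [339.3125 277.5625] 164.51
```

Run:
```python
from h import *
plan((.4460-.0065,-.0762-.019,.2334),-108.9,1)
```

```text
[0, np.float64(-203.1), np.float64(2.2), np.float64(31.2), np.float64(-0.0049), np.float64(0.0046), np.float64(0.0085)]
```

Emit:
{"name": "play_rows", "arguments": {"increments": [[0,-20,0,5,-0.001,0.001,0.002],[0,-35,0.5,5,-0.001,0.001,0.002],[0,-38,0.5,5,-0.001,0.001,0.002],[0,-38,0.5,5,-0.001,0.001,0.002],[0,-32,0.5,5,-0.001,0.001,0],[0,-20,0,4,0,0,0],[0,-5,0,2,0,0,0],[0,0,0,0,0,0,0]]}}

```text
clock: 25.0
tool_pos: [0.4387, -0.0879, 0.2308]
eef_rot: [-0.592, 0.806, 0.004, 0.002]
contact_force: [0.7, -0.5, 0.2]
opening: 0.007
```

Run:
```python
from h import *
st()
plan((.4460,-.0762,.2334),-108.9,1)
```

```text
t 25.0 p [ 0.4387 -0.0879  0.2308] yaw -107.4 zax [-0.002  0.008 -1.   ] F [ 0.7 -0.5  0.2] op 0.007 q [ 0.06  0.48  0.06  2.09 -0.07  0.57 -1.7 ]
hub in tool [-40.8 -64.1  10.8] rho 76.0 tcp ang -164.85 tool-equivalent phi -17.4
[0, np.float64(-13.3), np.float64(-3.5), np.float64(-2.5), np.float64(0.0047), np.float64(0.0073), np.float64(0.0255)]
```

Emit:
{"name": "play_rows", "arguments": {"increments": [[0,-2,-1,-1,0.001,0.002,0.007],[0,-2,-1,-1,0.001,0.002,0.007],[0,-2,-1,-0.5,0.001,0.002,0.006],[0,-2,-0.5,0,0.001,0.001,0.006],[0,-1,0,0,0,0,0],[0,0,0,0,0,0,0],[0,0,0,0,0,0,0],[0,0,0,0,0,0,0]]}}

```text
clock: 26.0
tool_pos: [0.4446, -0.0824, 0.2339]
eef_rot: [-0.579, 0.816, -0.0, -0.0]
contact_force: [1.0, 0.2, -0.5]
opening: 0.002
```

Run:
```python
from h import *
st()
plan((.4460,-.0762,.2334),-108.9,1)
```

```text
t 26.0 p [ 0.4446 -0.0824  0.2339] yaw -109.3 zax [-0.    -0.001 -1.   ] F [ 1.   0.2 -0.5] op 0.002 q [ 0.02  0.48  0.08  2.08 -0.07  0.58 -1.75]
hub in tool [-35.9 -58.8  13.8] rho 68.9 tcp ang -167.92 tool-equivalent phi -19.3
[0, np.float64(-6.3), np.float64(0.7), np.float64(0.5), np.float64(-0.0002), np.float64(-0.001), np.float64(-0.007)]
```

Emit:
{"name": "play_rows", "arguments": {"increments": [[0,-2,0.2,0,0,0,0],[0,-2,0.2,0,0,0,0],[0,-2,0.2,0,0,0,0],[0,-1,0,0,0,0,0],[0,0,0,0,0,0,0],[0,0,0,0,0,0,0],[0,0,0,0,0,0,0],[0,0,0,0,0,0,0]]}}

```text
clock: 27.0
tool_pos: [0.4457, -0.077, 0.2338]
eef_rot: [-0.578, 0.816, -0.001, -0.001]
contact_force: [-0.3, -1.6, 0.3]
opening: 0.007
```

Run:
```python
from h import *
st()
plan((.4460,-.0762,.2334),-108.9,1)
```

```text
t 27.0 p [ 0.4457 -0.077   0.2338] yaw -109.4 zax [-0.001 -0.003 -1.   ] F [-0.3 -1.6  0.3] op 0.007 q [ 0.01  0.48  0.09  2.08 -0.07  0.58 -1.77]
hub in tool [-30.6 -59.6  13.7] rho 66.9 tcp ang -172.26 tool-equivalent phi -19.4
[0, np.float64(-0.9), np.float64(-0.0), np.float64(0.4), np.float64(0.0003), np.float64(-0.0033), np.float64(-0.009)]
```

Emit:
{"name": "play_rows", "arguments": {"increments": [[0,-2,0,0,0,0,0],[0,0,0,0,0,0,0],[0,0,0,0,0,0,0],[0,10,0,0,0,0,0],[0,25,0,0,0,0,0],[0,40,0,-5,0,0,0],[0,45,0,-10,0,0,0],[0,45,0,-10,0,0,0]]}}

```text
clock: 28.0
tool_pos: [0.393, -0.2309, 0.259]
eef_rot: [-0.582, 0.813, 0.0, 0.001]
contact_force: [0.7, -0.2, -0.3]
opening: 0.007
```

Emit:
{"name": "play_rows", "arguments": {"increments": [[0,45,0,-10,0,0,0],[0,40,0,-5,0,0,0],[0,20,0,0,0,0,0],[0,0,0,0,0,0,0],[0,0,0,0,0,0,0],[0,0,0,0,0,0,0],[0,0,0,0,0,0,0],[0,0,0,0,0,0,0]]}}

```text
clock: 29.0
tool_pos: [0.358, -0.3337, 0.2749]
eef_rot: [-0.582, 0.813, -0.001, 0.003]
contact_force: [-0.2, -0.1, -0.8]
opening: 0.004
```

Run:
```python
from h import *
st()
im=r.snapshot("top");cv2.imwrite("pics/top11.png",im[:,:,::-1])
im=r.snapshot("side");cv2.imwrite("pics/side11.png",im[:,:,::-1])
for f in("pics/top0.png","pics/top10.png","pics/top11.png"):
    a=cv2.imread(f).max(axis=2).astype(float)
    for th in(32,40):
        w=a[268:290,328:355];m=((w<th)).astype(np.uint8)
        n,l,s,c=cv2.connectedComponentsWithStats(m);i=1+np.argmax(s[1:,4]);cc=c[i]+[328,268];d=atz("top",cc,.262)-HUB
        print(f,th,cc.round(2),s[i,4],round(np.degrees(np.arctan2(d[1],d[0]))%360,2))
```

```text
t 29.0 p [ 0.358  -0.3337  0.2749] yaw -108.8 zax [ 0.005  0.002 -1.   ] F [-0.2 -0.1 -0.8] op 0.004 q [ 0.62  0.46  0.06  1.93 -0.04  0.75 -1.2 ]
hub in tool [-300.9  -59.8   56.3] rho 307.1 tcp ang -120.1 tool-equivalent phi -18.8
pics/top0.png 32 [338.25 277.22] 67 162.62
pics/top0.png 40 [338.39 277.19] 85 162.82
pics/top10.png 32 [339.23 277.38] 52 164.3
pics/top10.png 40 [339.33 277.56] 85 164.54
pics/top11.png 32 [337.67 277.51] 55 161.83
pics/top11.png 40 [337.6 277.1] 84 161.49
```

View pics/top11.png

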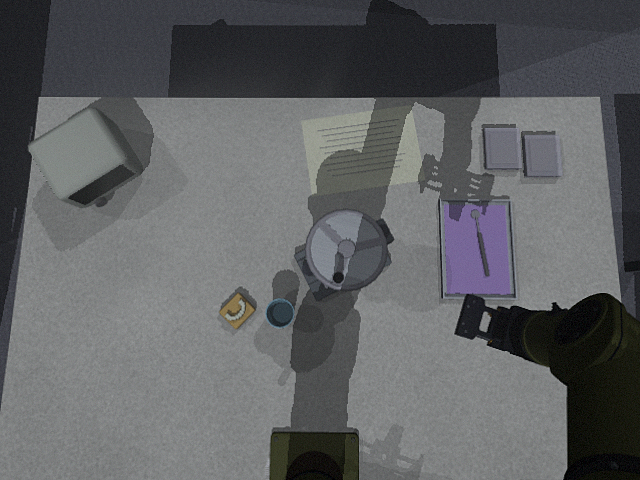

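View pics/side11.png

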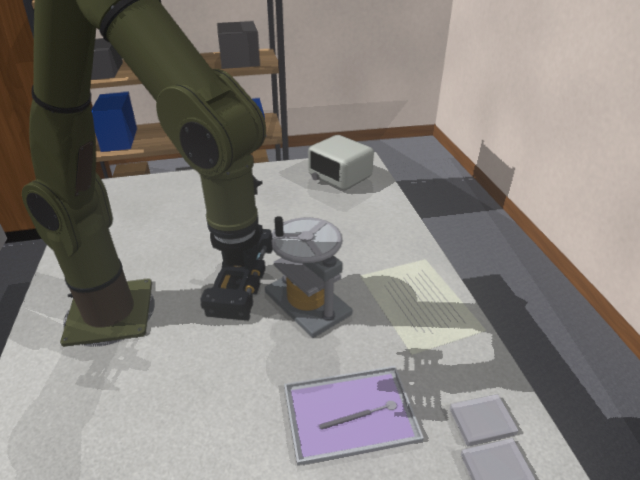

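Run:
```python
from h import *
for n in("top","side"):
    a=cv2.imread(f"pics/{n}0.png").astype(int);b=cv2.imread(f"pics/{n}11.png").astype(int)
    for k,(x,y,w,h) in {"top":{"cast":(215,285,45,50),"cup":(263,295,35,35),"mirror":(462,200,40,85)},"side":{"handle":(270,210,20,32),"cup":(236,242,28,40),"mirror":(315,395,90,40)}}[n].items():
        print(n,k,np.abs(a-b)[y:y+h,x:x+w].mean().round(1))
print(r.finish_job()); rep()
```

```text
top cast 5.5
top cup 6.1
top mirror 7.2
side handle 16.5
side cup 63.4
side mirror 16.9
the job is handed in; nothing more can be done
None
the job is handed in; nothing more can be done
```

I pushed the press handle clockwise through one full turn with the shut fingertips, then took the hand clear and handed the job in at about 29 s. I made the turn in two long pushes, swapping to the other side of the fingers halfway, then two short nudges to finish.

- **Wheel:** in the top camera the handle ended at 161.5–161.8°, against 162.6–162.8° at the start. That is about 1° past a full turn, roughly the limit of what the pictures can resolve.
- **Force:** the readings taken between moves stayed around 5–6 N, and about 0.8 N once the hand was clear.
- **Cup, cast and mirror:** they look unmoved in the top view, where their image regions changed only at about noise and shadow level.
- **Checks that disagreed:** the side view showed larger changes. At the cup the gripper was standing in front of it. At the mirror and the handle I put it down to changed shadows, but did not check that.

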